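# Hold an empty test vial level over the light pad for inspection

### The arm

A 6-joint arm with a two-finger parallel gripper is mounted at the origin on the work surface. World frame = base frame: x ahead of the robot, y to its left, z up, the work surface at z = 0. Lengths are in mm, angles in degrees, forces in N, time in s.
With the tool pointing down it reaches from about 275 to 775 mm from the base axis. Payload 14.6 kg.
Tool frame: the origin (TCP) lies at the very end of the fingers, on their centre line; the grasp point (between the pads) lies 19 mm behind it; x points along the fingers, y is the direction in which the jaws open and shut, and the axes are right-handed (so a half turn about x gives the same grasp; the last joint's range is limited). The gripper opens to 85 mm and grips with 20 to 120 N. Pads are 22 mm wide; open, the fingers measure 114 mm over their backs; the gripper's body (76 mm by 85 mm) begins 54 mm behind the grasp point. The pads swing forward as they close: fully open they stand 13 mm farther back than shut.
Start: joints at [-73.814, 15.075, -2.767, 72.158, 0, 81.102], TCP at [222.567, -475.491, 231.278] pointing down, gripper open.
Joint ranges: [-151.79, 151.79], [-50.71, 97.33], [-67.44, 78.34], [-121.81, 120.89], [-77.56, 73.72], [-180, 180]. Speed limits (degrees/s): [108.29, 108.29, 147.25, 159.86, 180, 180].

### API

Orientations are given as a 3x3 rotation matrix whose columns are the frame's x, y, z axes.
In Python, from plant import * gives the robot as it stands.
- The arm moves only by the tool send_rows, never from a script. Its arguments are lists of equal length, an entry for each row: "turn": the turn, a rotation vector about the tool's x, y, z in degrees, a list of three; "slide": the shift along the tool's x, y, z in cm, a list of three; "jaw": the closure, from 0 (fully open) to 1 (shut). In form: {"turn": [[ax, ay, az], ...], "slide": [[dx, dy, dz], ...], "jaw": [jaw, ...]}. A call has 1 to 8 rows; each row is the pose to reach, as a shift and turn from the pose commanded when the call began, along the tool's axes at that moment; what a row does not reach only later rows make up. A row lasts 1/12 s, in which the tool goes at most 41.7 mm and 7.16 degrees, less where a joint would pass 70% of its speed; a pose out of reach is approached as far as the arm can. A call with a gripper value outside its range is refused whole. The fingers move at their own pace and stop on an object; "force" is the grip in N (left out, the last holds). Time passes only in rows, so rows that repeat a pose let the fingers close. It gives the time, the measured TCP pose, the force and the opening at its end, in the units of the state.
- state(): the state, without advancing time (a new reading comes with each control period).
- grab_frame(name): name is "scene" or "top"; returns the picture (420x560x3 uint8, red, green, blue); there is no depth.
- camera_model(name): a dict with "vertical_fov" (degrees; the focal length in pixels is half the picture's height over the tangent of half this angle, whatever the lens; pixels are square), "cx", "cy" (the principal point, pixels), "R" (3x3) and "t" (3): a world point X has camera coordinates R X + t. Camera axes: x right, y down, z forward; pixel columns grow to the right and rows downward; lengths in mm; the calibration is good to about 2 mm. A picture is of the moment at which its call begins. camera_model takes no time and is no camera call.
- job_done(): hands the job in, once; it reports no verdict.
The state is a dict: "clock": time; "joints": joint angles; "qvel": joint speeds; "joint_efforts": joint torques, N m; "tcp_pos": TCP position; "tool_rot": TCP orientation; "contact_force": force on the tool from outside, world axes, zero at the start; "ft_torque": the same for the moment, N m; "width": finger opening in mm.
Only numpy, scipy, OpenCV 4.12 (cv2) and the standard library are available. Lean on these libraries where they do the work, as an engineer would, in place of code of your own. Each camera call takes 0.05 s, during which the arm holds its last target.

### The job

Check the blue-capped test vial for cracks: take it by its cap, draw it straight out of the slanted rack, lay it over until it is level, and hold it still about 10 cm above the middle of the lit pad, with the fingers on the cap only so that the glass stays in view. Finish while still holding it there; leave the other vials and everything else on the shelf where they are.

Things in the scene. Friction and masses are not known exactly. Their poses are not given: they have to be found in the camera images.
- blue_vial_cap (a point): Centre of the blue twist cap of the glass vial to be inspected: the cap is a ribbed plastic cylinder 28 mm across and 20 mm high, at the upper end of the vial, easily gripped across its sides. Own z axis: from foot to cap.
- blue_vial_mid (a point): The middle of the same vial, half-way along its axis, 40 mm from the centre of the cap. The vial is 100 mm long over all: clear glass 22 mm across, 80 mm of it showing below the cap (the cap is 3 mm prouder than the glass all round); about 40 g. Own z axis: from foot to cap.
- white_vial_mid (a point): Middle of a like vial with a white cap, in another hole of the rack; to be left alone.
- red_vial_mid (a point): Middle of a like vial with a red cap, in another hole of the rack; to be left alone.
- rack: Fixed slanted rack of clear acrylic, 200 mm wide (its y), 120 mm deep (its x), 80 mm high; origin under its centre, z up. Three holes in a row at 62 mm pitch (y = -62, 0, 62), one vial in each; which is where varies. A vial leans 40 degrees from vertical, cap towards the rack's -x (robot's) side. A cap's centre is then 33 mm to -x of the origin, 90 mm above the shelf; rack parts below it are under 60 mm high.
- rack_guide (a point): Centre of the rack's middle hole, at the top of the upper guide plate, whose far edge is 77 mm high (end cheeks 80). A vial stands on a foot plate and passes two 4 mm guide plates with 25 mm round holes (3 mm of play) square to its axis; the upper one ends 54 mm along the axis from the vial's foot, so a vial must be drawn more than 54 mm along its own axis to come free.
- pad_top (a point): Centre of the upper, lit face of the fixed LED light pad: a flat slab 130 mm (its x) by 180 mm (its y) and 9 mm thick lying on the shelf, white face with a grey rim; z up.
- scoop: Stainless measuring scoop standing on the shelf: round cup 50 mm across and 28 mm high, flat handle to its own -x, 135 mm long over all; origin under the cup; bystander.
- plant_anchor: Green plastic plant anchor, disc foot 34 mm across with a two-armed clip, 40 mm high; origin under its foot; bystander.
- lid_clip: Aluminium U-shaped lid clip 45 x 30 mm, 25 mm high; origin under its centre; bystander.
- dropper_bottle: Amber dropper bottle 32 mm across, 75 mm high; origin under its base; bystander.
- food_jar: White jar with an orange lid, 60 mm across, 70 mm high; origin under its base; bystander.
Not all that is in view belongs to the job. Leave any green or purple look-alike of the part that bears blue_vial_cap alone.

How it is judged:
By the outcome, as a careful person would: the job done as asked, in the order asked, and still so for the second after the job is handed in, while the arm keeps its last pose, push and grip.
It also fails if it takes over 38 s, if anything falls off the work surface, if the arm or the gripper's body presses on something with over 40 N, if the wrist force passes 120 N, or if a joint passes its speed limit or range.

## Working session

There is one attempt and no reset: what is moved stays moved. The work goes in short steps, Python scripts to look and compute and a tool call to move; the robot and the scene stay as the last step left them, time stands still between calls to the robot, and variables do not carry over. Pictures are saved under pics/ and viewed, and the job is handed in when it is done.

Besides the shell and the picture viewer there is one more tool, called as a command line: name --argument value ..., lists and objects as JSON in quotes. send_rows: Moves the arm, as the interface text tells. Its arguments: {"type":"object","properties":{"turn":{"type":"array","items":{"type":"array","items":{"type":"number"}}},"slide":{"type":"array","items":{"type":"array","items":{"type":"number"}}},"jaw":{"type":"array","items":{"type":"number"}},"force":{"type":"number"}},"required":["turn","slide","jaw"]}

```bash
ls; mkdir -p pics; python3 - <<'E'
from plant import *
import cv2,numpy as np
print(state())
for n in("scene","top"):
    m=camera_model(n);print(n,m)
    f=grab_frame(n);cv2.imwrite(f"pics/{n}0.png",cv2.cvtColor(f,cv2.COLOR_RGB2BGR))
E
```

```text
pics
{'clock': 0.0, 'joints': array([-7.38126945e+01,  1.50986594e+01, -2.80366194e+00,  7.21564484e+01,
        6.14127768e-04,  8.11020097e+01]), 'qvel': array([-0.05026395, -0.01801131, -0.00701116,  0.05781059, -0.02673012,
        0.01501194]), 'joint_efforts': array([ 1.30469725e-03, -6.37617302e+01,  3.84567475e+01,  1.39697234e-02,
       -9.51666948e-05,  5.02110950e-06]), 'tcp_pos': array([ 222.50795618, -475.2294453 ,  230.82731198]), 'tool_rot': array([[-2.75656564e-04,  4.23966862e-01, -9.05677660e-01],
       [ 9.88049669e-04, -9.05677137e-01, -4.23966918e-01],
       [-9.99999474e-01, -1.01172378e-03, -1.69244470e-04]]), 'contact_force': array([0.50193467, 0.28792299, 0.41693894]), 'ft_torque': array([-0.01112345, -0.0134004 , -0.02318495]), 'width': 85.53203865152082}
scene {'vertical_fov': 56.446595543909154, 'cx': 277.9157916917997, 'cy': 206.03542225322232, 'R': array([[-0.52337998,  0.85196005, -0.01541032],
       [ 0.54668513,  0.32185987, -0.77300815],
       [-0.65361209, -0.41300158, -0.6342089 ]]), 't': array([ 358.11390972, -242.23406138, 1394.63539213])}
top {'vertical_fov': 44.473936912879985, 'cx': 280.63307158738775, 'cy': 215.75590171889576, 'R': array([[-0.02604416, -0.99965525,  0.00333047],
       [-0.99155492,  0.02540943, -0.12717388],
       [ 0.12704541, -0.00661448, -0.99187485]]), 't': array([ -38.39305256,  582.07743546, 1167.61381804])}
```

View pics/scene0.png

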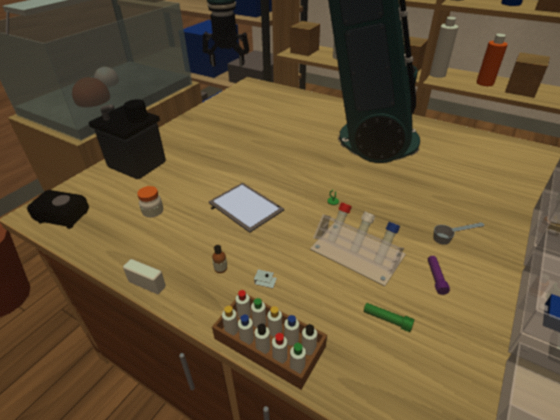

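View pics/top0.png

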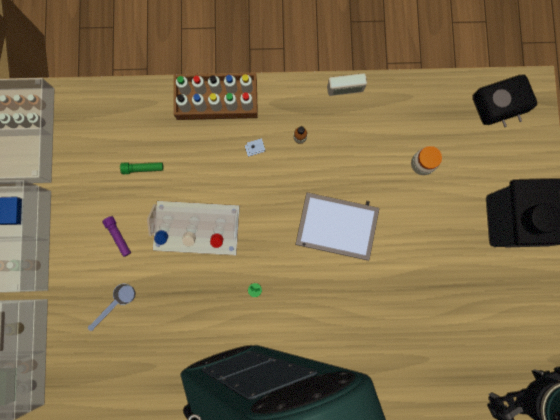

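The blue cap in the rack is at about scene (392,228) / top (161,237). Other blue things are the bottle caps in the wooden crate (scene (245,322), (291,322)), which are not in the rack, plus the green and purple look-alikes lying flat. The rack one fits the description. I'll confirm it in enlarged crops.

```bash
python3 - <<'E'
import cv2,numpy as np
a=cv2.imread("pics/scene0.png")[190:290,300:420]; b=cv2.imread("pics/top0.png")[190:265,140:250]
a=cv2.resize(a,None,fx=5,fy=5,interpolation=cv2.INTER_CUBIC)
b=cv2.resize(b,None,fx=7,fy=7,interpolation=cv2.INTER_CUBIC)
cv2.imwrite("pics/cs.png",a);cv2.imwrite("pics/ct.png",b)
p=cv2.imread("pics/top0.png")[185:270,285:395];cv2.imwrite("pics/cp.png",cv2.resize(p,None,fx=6,fy=6,interpolation=cv2.INTER_CUBIC))
p=cv2.imread("pics/scene0.png")[175:240,200:295];cv2.imwrite("pics/cps.png",cv2.resize(p,None,fx=6,fy=6,interpolation=cv2.INTER_CUBIC))
E
```

```text
(no output)
```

View pics/cs.png

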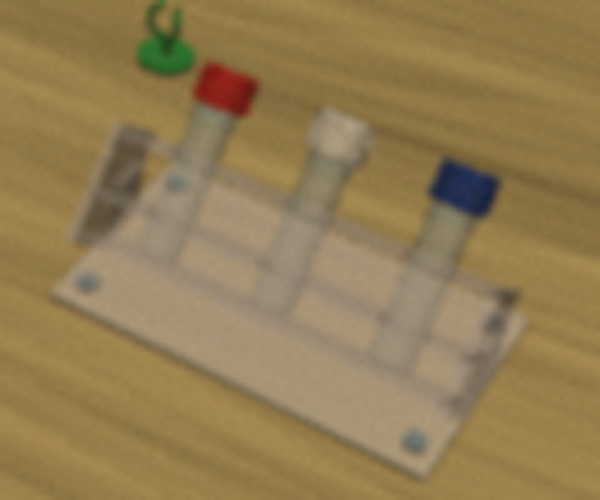

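View pics/ct.png

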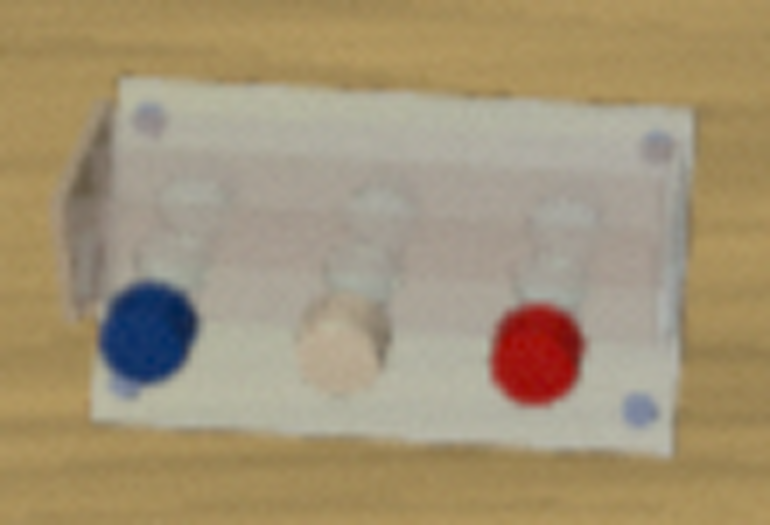

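View pics/cp.png

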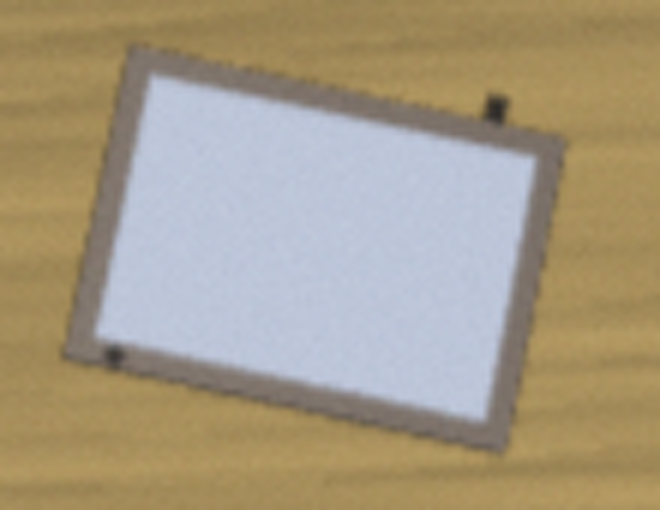

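View pics/cps.png

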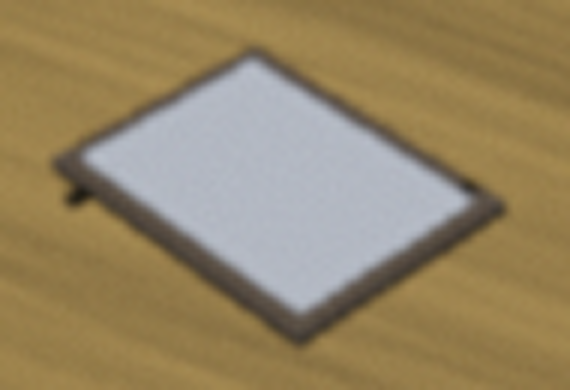

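The crops confirm it. The blue cap is in the left hole, scene crop (465,188) → px (393,228) and top crop (150,332) → px (161,237), with glass running down into the rack; white is in the middle and red on the right. Next I triangulate the caps, rack and pad.

```bash
cat > h.py <<'E'
import cv2,numpy as np
from plant import *
def K(n):
    m=camera_model(n);f=210/np.tan(np.radians(m["vertical_fov"]/2))
    return np.array([[f,0,m["cx"]],[0,f,m["cy"]],[0,0,1]]),m["R"],np.array(m["t"])
def P(n):
    k,R,t=K(n);return k@np.c_[R,t]
def proj(n,X):
    x=P(n)@np.append(X,1);return x[:2]/x[2]
def tri(ps,pt):
    X=cv2.triangulatePoints(P("scene"),P("top"),np.float64(ps).reshape(2,1),np.float64(pt).reshape(2,1))[:,0];X=X[:3]/X[3]
    return X,proj("scene",X)-ps,proj("top",X)-pt
def onplane(n,p,z):
    k,R,t=K(n);d=R.T@np.linalg.inv(k)@np.append(p,1);o=-R.T@t
    return o+d*(z-o[2])/d[2]
def blob(img,fn,roi):
    x0,y0,x1,y1=roi;s=img[y0:y1,x0:x1].astype(float);w=fn(s[...,0],s[...,1],s[...,2])
    n,l,st,c=cv2.connectedComponentsWithStats(w.astype(np.uint8));i=1+np.argmax(st[1:,4])
    return c[i]+[x0,y0],st[i,4]
blue=lambda r,g,b:(b-r>40)&(b-g>25)&(r<75)
red=lambda r,g,b:(r-g>90)&(r-b>70)
E
python3 - <<'E'
from h import *
s=cv2.imread("pics/scene0.png")[...,::-1];t=cv2.imread("pics/top0.png")[...,::-1]
for nm,fn,a,b in(("blue",blue,(375,210,410,245),(145,222,180,250)),("red",red,(330,195,360,220),(205,228,230,255))):
    p,n1=blob(s,fn,a);q,n2=blob(t,fn,b);X,e1,e2=tri(p,q);print(nm,p,n1,q,n2,X.round(1),e1.round(2),e2.round(2))
X,e1,e2=tri([300+341/5,190+137/5],[140+342/7,190+345/7]);print("white",X.round(1),e1,e2)
# pad corners (outer) : top crop, scene crop
tc=np.array([[134,48],[567,142],[503,452],[66,354]])/6+[285,185]-0.4
print("pad top"); C=[onplane("top",p,9) for p in tc];print(np.round(C,1),np.mean(C,0))
sc=np.array([[298,333],[58,165],[252,50],[502,208]])/6+[200,175]-0.4
C=[onplane("scene",p,9) for p in sc];print(np.round(C,1),np.mean(C,0))
for p,q in zip(sc,tc):print(tri(p,q))
# rack bottom plate corners
rt=np.array([[120,78],[692,107],[672,455],[92,420]])/7+[140,190]-.4
rs=np.array([[425,478],[52,293]])/5+[300,190]-.4
print("rack");print(np.round([onplane("top",p,2) for p in rt],1));print(np.round([onplane("scene",p,2) for p in rs],1))
E
```

```text
blue [392.15555556 227.02222222] 45 [160.55555556 237.28888889] 135 [532.4 215.9  90.6] [-0.32  0.01] [-0.18  0.07]
red [344. 207.] 47 [216.08870968 240.27419355] 124 [522.6  92.   91.5] [-0.04 -0.  ] [-0.03  0.01]
white [526.3 154.2  88. ] [-0.9079157   0.00105981] [-0.52717459  0.208717  ]
pad top
[[ 639.3 -118.6    9. ]
 [ 596.6 -291.     9. ]
 [ 473.4 -259.4    9. ]
 [ 516.7  -87.5    9. ]] [ 556.471894  -189.1408729    9.       ]
[[ 638.5 -115.5    9. ]
 [ 600.4 -280.4    9. ]
 [ 478.4 -255.     9. ]
 [ 520.9  -82.8    9. ]] [ 559.5554711 -183.4338981    9.       ]
(array([ 638.77116746, -117.67367904,    8.45771578]), array([-0.7198349, -0.0753138]), array([-0.38056636,  0.24362568]))
(array([ 596.07451412, -290.27297866,    2.72543582]), array([-1.4404047 , -0.21102358]), array([-0.80124206,  0.59189923]))
(array([ 473.33059373, -259.92540213,    4.15123125]), array([-0.22320213, -0.02571696]), array([-0.13763394,  0.09282121]))
(array([516.63573958, -86.99854957,   4.27158583]), array([-0.49422372, -0.03712892]), array([-0.2900806 ,  0.16538525]))
rack
[[629.7 245.4   2. ]
 [614.5  47.7   2. ]
 [494.6  56.4   2. ]
 [511.6 254.4   2. ]]
[[626.8 246.9   2. ]
 [609.8  48.1   2. ]]
```

The triangulation agrees with the text: cap at about (533,216,90), rack yaw −4.4°, pad centre at about (557,−188,9). Next I work out the pre-grasp. The tool will lean 20° from vertical with the jaws along rack y, part-closed so they clear the neighbouring vials.

```bash
cat >> h.py <<'E'
from scipy.spatial.transform import Rotation as Ro
CAP=np.array([533,215.8,90.3]);YAW=-4.45
def tool(tilt,az):   # x_t tilt deg from vertical-down toward azimuth; y_t horizontal
    t,a=np.radians([tilt,az]);x=np.array([np.sin(t)*np.cos(a),np.sin(t)*np.sin(a),-np.cos(t)])
    y=np.array([-np.sin(a),np.cos(a),0]);return np.c_[x,y,np.cross(x,y)]
def U(az,lean):
    a,l=np.radians([az,lean]);return np.array([-np.sin(l)*np.cos(a),-np.sin(l)*np.sin(a),np.cos(l)])
def delta(p,R,p0=None,R0=None):
    s=state();p0=s["tcp_pos"] if p0 is None else p0;R0=s["tool_rot"] if R0 is None else R0
    print("turn",(Ro.from_matrix(R0.T@R).as_rotvec(degrees=True)).round(2),"slide cm",(R0.T@(p-p0)/10).round(2))
def st():
    s=state();print("t",s["clock"],"tcp",s["tcp_pos"].round(1),"q",s["joints"].round(1),"w",round(s["width"],1),"F",s["contact_force"].round(1));print(s["tool_rot"].round(3));return s
E
python3 - <<'E'
from h import *
R=tool(20,YAW);g=CAP+10*R[:,0]
delta(g-110*R[:,0]+np.array([0,0,20]),R, np.array([222.567,-475.491,231.278]))
print(g, g-110*R[:,0])
E
```

```text
turn [-148.48   -6.97   26.19] slide cm [  2.75 -51.13 -54.45]
[536.40989097 215.53462968  80.90307379] [498.90109029 218.45370322 184.26926208]
```

send_rows --turn '[[-50, -2, 9], [-50, -2, 9], [-50, -2, 9], [-50, -2, 9], [-50, -2, 9], [-50, -2, 9], [-50, -2, 9], [-50, -2, 9]]' --slide '[[-3, -17, -18], [-3, -17, -18], [-3, -17, -18], [-3, -17, -18], [-3, -17, -18], [-3, -17, -18], [-3, -17, -18], [-3, -17, -18]]' --jaw '[0.45, 0.45, 0.45, 0.45, 0.45, 0.45, 0.45, 0.45]'

```text
clock: 0.77
tcp_pos: [314.0, -243.1, 261.7]
tool_rot: [[0.097, 0.963, -0.25], [-0.124, -0.238, -0.963], [-0.988, 0.124, 0.096]]
contact_force: [0.2, -0.0, 0.5]
width: 46.4
```

```bash
python3 - <<'E'
from h import *
st()
R=tool(20,YAW);g=CAP+10*R[:,0]
delta(g-110*R[:,0]+np.array([0,0,20]),R)
E
```

```text
t 0.7667 tcp [ 314.  -243.1  261.7] q [-49.2  -4.6 -21.3  64.2  -0.4  55. ] w 46.4 F [ 0.2 -0.   0.5]
[[ 0.097  0.963 -0.25 ]
 [-0.124 -0.238 -0.963]
 [-0.988  0.124  0.096]]
turn [-97.94  -4.42  16.84] slide cm [  1.74   6.12 -49.64]
```

send_rows --turn '[[-50, -2, 8], [-50, -2, 8], [-50, -2, 8], [-50, -2, 8], [-50, -2, 8], [-50, -2, 8], [-50, -2, 8], [-50, -2, 8]]' --slide '[[1, 3, -25], [1, 3, -25], [1, 3, -25], [1, 3, -25], [1, 3, -25], [1, 3, -25], [1, 3, -25], [1, 3, -25]]' --jaw '[0.45, 0.45, 0.45, 0.45, 0.45, 0.45, 0.45, 0.45]'

```text
clock: 1.43
tcp_pos: [409.1, -11.8, 230.5]
tool_rot: [[0.231, 0.795, 0.56], [-0.129, 0.596, -0.793], [-0.964, 0.111, 0.24]]
contact_force: [-0.8, -0.6, -0.5]
width: 46.8
```

```bash
python3 - <<'E'
from h import *
st()
R=tool(20,YAW);g=CAP+10*R[:,0]
delta(g-110*R[:,0]+np.array([0,0,20]),R)
E
```

```text
t 1.4333 tcp [409.1 -11.8 230.5] q [ -9.5  -6.  -28.9  52.6  -5.1  43.8] w 46.8 F [-0.8 -0.6 -0.5]
[[ 0.231  0.795  0.56 ]
 [-0.129  0.596 -0.793]
 [-0.964  0.111  0.24 ]]
turn [-48.28  -2.94   8.49] slide cm [  1.64  20.58 -13.85]
```

send_rows --turn '[[-48.3, -2.9, 8.5], [-48.3, -2.9, 8.5], [-48.3, -2.9, 8.5], [-48.3, -2.9, 8.5], [-48.3, -2.9, 8.5], [-48.3, -2.9, 8.5], [-48.3, -2.9, 8.5], [-48.3, -2.9, 8.5]]' --slide '[[1.6, 20.6, -13.9], [1.6, 20.6, -13.9], [1.6, 20.6, -13.9], [1.6, 20.6, -13.9], [1.6, 20.6, -13.9], [1.6, 20.6, -13.9], [1.6, 20.6, -13.9], [1.6, 20.6, -13.9]]' --jaw '[0.45, 0.45, 0.45, 0.45, 0.45, 0.45, 0.45, 0.45]'

```text
clock: 2.1
tcp_pos: [499.9, 217.0, 204.1]
tool_rot: [[0.34, 0.08, 0.937], [-0.028, 0.997, -0.075], [-0.94, -0.001, 0.341]]
contact_force: [-0.4, -0.4, 0.7]
width: 47.0
```

```bash
python3 - <<'E'
from h import *
s=st()
R=tool(20,YAW);g=CAP+10*R[:,0]
delta(g-40*R[:,0],R)
for n in("scene","top"):
    f=grab_frame(n);cv2.imwrite(f"pics/{n}1.png",f[...,::-1])
a=cv2.imread("pics/scene1.png")[130:270,300:440];b=cv2.imread("pics/top1.png")[170:310,110:250]
cv2.imwrite("pics/c1.png",np.hstack([cv2.resize(a,(390,390)),cv2.resize(b,(390,390))]))
E
```

```text
t 2.1 tcp [499.9 217.  204.1] q [ 19.1   6.1 -22.6  43.   -7.9  22.4] w 47.0 F [-0.4 -0.4  0.7]
[[ 0.34   0.08   0.937]
 [-0.028  0.997 -0.075]
 [-0.94  -0.001  0.341]]
turn [-0.12 -0.07  0.11] slide cm [ 8.83  0.15 -0.77]
```

View pics/c1.png

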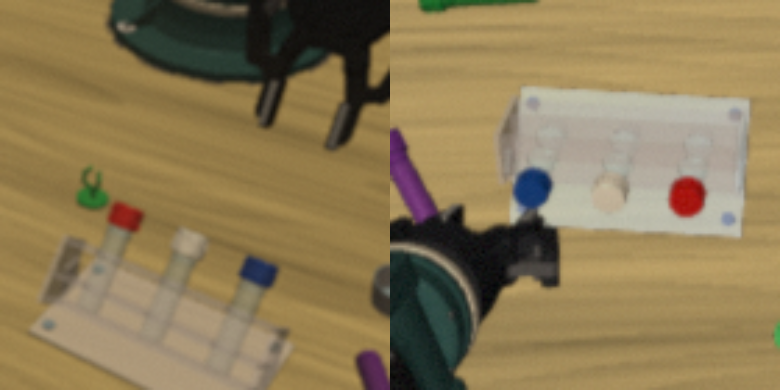

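The gripper hovers above and robot-side of the blue cap (crop right: cap (532,188), fingers around (530,240)), and the rack is undisturbed. I approach to 40 mm from the grasp.

send_rows --turn '[[0, 0, 0], [0, 0, 0], [0, 0, 0], [0, 0, 0], [0, 0, 0], [0, 0, 0]]' --slide '[[2.5, 0, -0.2], [5, 0.1, -0.5], [7, 0.1, -0.8], [8.8, 0.1, -0.8], [8.8, 0.1, -0.8], [8.8, 0.1, -0.8]]' --jaw '[0.45, 0.45, 0.45, 0.45, 0.45, 0.45]'

```text
clock: 2.7
tcp_pos: [521.8, 214.5, 120.0]
tool_rot: [[0.34, 0.088, 0.936], [-0.03, 0.996, -0.083], [-0.94, 0.0, 0.341]]
contact_force: [0.8, 0.7, 0.6]
width: 46.8
```

```bash
python3 - <<'E'
from h import *
s=st()
R=tool(20,YAW);g=CAP+10*R[:,0]
delta(g,R)
for n in("scene","top"):
    f=grab_frame(n);cv2.imwrite(f"pics/{n}2.png",f[...,::-1])
a=cv2.imread("pics/scene2.png")[150:270,330:450];b=cv2.imread("pics/top2.png")[190:290,130:230]
cv2.imwrite("pics/c2.png",np.hstack([cv2.resize(a,(390,390),interpolation=2),cv2.resize(b,(390,390),interpolation=2)]))
E
```

```text
t 2.7 tcp [521.8 214.5 120. ] q [ 17.9  11.8 -29.9  29.8  -7.6  21.8] w 46.8 F [0.8 0.7 0.6]
[[ 0.34   0.088  0.936]
 [-0.03   0.996 -0.083]
 [-0.94   0.     0.341]]
turn [-0.57 -0.03  0.18] slide cm [4.17 0.23 0.02]
```

View pics/c2.png

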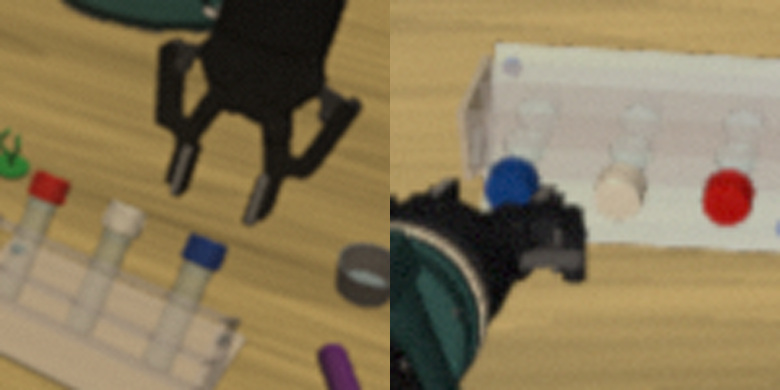

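```bash
python3 - <<'E'
from h import *
s=state();p=s["tcp_pos"];R=s["tool_rot"]
for n in("scene","top"):
  for k in(-28,0,28): print(n,k,proj(n,p+k*R[:,1]).round(1))
a=cv2.imread("pics/top2.png")[190:290,120:220]
cv2.imwrite("pics/c3.png",np.clip(cv2.resize(a,(600,600),interpolation=2).astype(float)*2.5,0,255))
E
```

```text
scene -28 [383.8 209.7]
scene 0 [395.3 214.3]
scene 28 [407.2 219. ]
top -28 [170.3 241.5]
top 0 [157.4 240.7]
top 28 [144.5 240. ][ WARN:0@0.589] global loadsave.cpp:1063 imwrite_ Unsupported depth image for selected encoder is fallbacked to CV_8U.
```

View pics/c3.png

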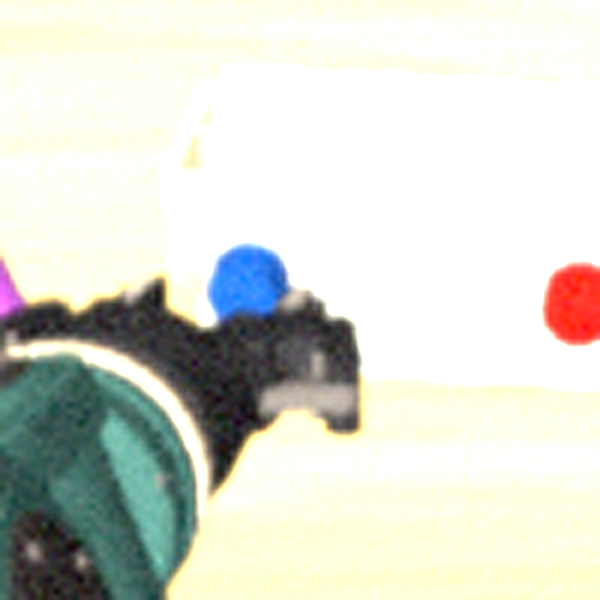

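The fingertips show within about 2 px of where the calibration puts them (scene (385,209) and (407,217)) and straddle the cap's line. I go in and close gently.

send_rows --turn '[[0, 0, 0], [-0.6, 0, 0], [-0.6, 0, 0], [-0.6, 0, 0], [-0.6, 0, 0], [-0.6, 0, 0]]' --slide '[[1, 0.1, 0], [2, 0.2, 0], [3, 0.2, 0], [3.7, 0.2, 0], [4.2, 0.2, 0], [4.2, 0.2, 0]]' --jaw '[0.45, 0.45, 0.45, 0.45, 0.45, 0.45]'

```text
clock: 3.3
tcp_pos: [536.2, 216.5, 79.3]
tool_rot: [[0.34, 0.073, 0.938], [-0.029, 0.997, -0.067], [-0.94, -0.004, 0.341]]
contact_force: [-0.5, -0.4, 0.1]
width: 46.8
```

```bash
python3 - <<'E'
from h import *
s=st()
R=tool(20,YAW);g=CAP+10*R[:,0]
delta(g,R)
for n in("scene","top"):
    f=grab_frame(n);cv2.imwrite(f"pics/{n}3.png",f[...,::-1])
a=cv2.imread("pics/scene3.png")[180:260,350:430];b=cv2.imread("pics/top3.png")[200:270,130:200]
cv2.imwrite("pics/c4.png",np.hstack([cv2.resize(a,(390,390),interpolation=2),cv2.resize(b,(390,390),interpolation=2)]))
E
```

```text
t 3.3 tcp [536.2 216.5  79.3] q [ 17.6  15.6 -32.2  23.6  -7.5  20.5] w 46.8 F [-0.5 -0.4  0.1]
[[ 0.34   0.073  0.938]
 [-0.029  0.997 -0.067]
 [-0.94  -0.004  0.341]]
turn [ 0.32 -0.05  0.13] slide cm [-0.14 -0.09  0.08]
```

View pics/c4.png

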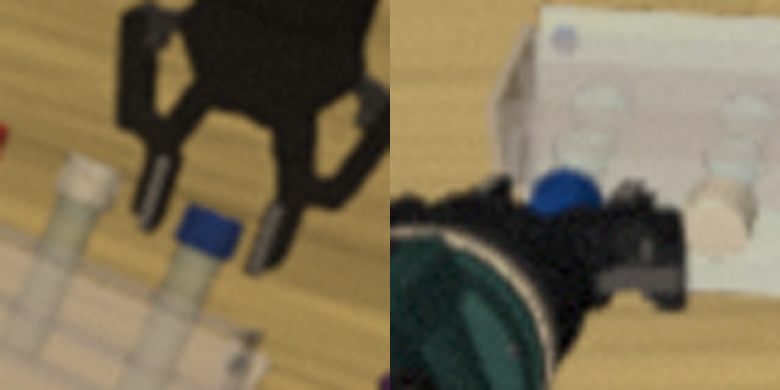

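The fingers straddle the blue cap (crop: tips (148,225) and (258,268), cap (208,232)). They're a millimetre or two deep, so I back off 2 mm and close.

send_rows --turn '[[0, 0, 0], [0, 0, 0], [0, 0, 0], [0, 0, 0], [0, 0, 0], [0, 0, 0], [0, 0, 0], [0, 0, 0]]' --slide '[[-0.2, 0, 0], [-0.2, 0, 0], [-0.2, 0, 0], [-0.2, 0, 0], [-0.2, 0, 0], [-0.2, 0, 0], [-0.2, 0, 0], [-0.2, 0, 0]]' --jaw '[0.5, 0.55, 0.6, 0.65, 0.7, 0.8, 0.8, 0.8]' --force 35

```text
clock: 4.07
tcp_pos: [535.7, 216.9, 83.0]
tool_rot: [[0.342, 0.073, 0.937], [-0.028, 0.997, -0.067], [-0.939, -0.003, 0.343]]
contact_force: [-4.0, 0.7, 5.6]
width: 26.8
```

```bash
python3 - <<'E'
from h import *
s=st()
for n in("scene","top"):
    f=grab_frame(n);cv2.imwrite(f"pics/{n}4.png",f[...,::-1])
a=cv2.imread("pics/scene4.png")[180:260,350:430];b=cv2.imread("pics/top4.png")[200:270,130:200]
cv2.imwrite("pics/c5.png",np.hstack([cv2.resize(a,(390,390),interpolation=2),cv2.resize(b,(390,390),interpolation=2)]))
u=U(YAW,40)
delta(s["tcp_pos"]+120*u,s["tool_rot"])
E
```

```text
t 4.0667 tcp [535.7 216.9  83. ] q [ 17.7  15.3 -32.   24.   -7.5  20.6] w 26.8 F [-4.   0.7  5.6]
[[ 0.342  0.073  0.937]
 [-0.028  0.997 -0.067]
 [-0.939 -0.003  0.343]]
turn [-0.  0.  0.] slide cm [-1.128e+01  1.000e-02 -4.090e+00]
```

View pics/c5.png

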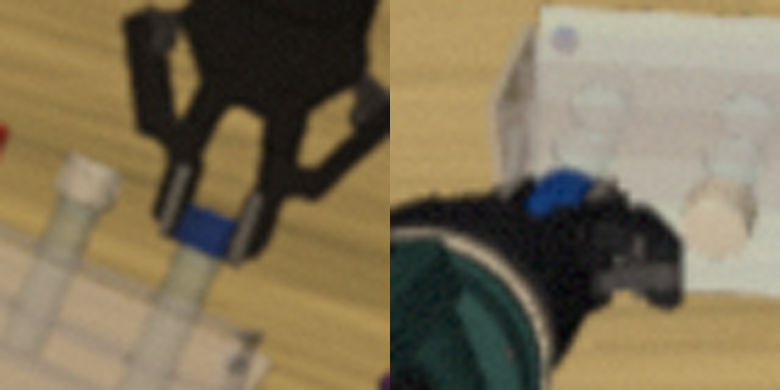

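The jaws hold the cap (26.8 mm opening) and the glass below it is clear. I draw straight along the vial's axis.

send_rows --turn '[[0, 0, 0], [0, 0, 0], [0, 0, 0], [0, 0, 0], [0, 0, 0], [0, 0, 0], [0, 0, 0], [0, 0, 0]]' --slide '[[-0.19, 0, -0.07], [-0.56, 0, -0.2], [-1.03, 0, -0.38], [-1.6, 0, -0.58], [-2.16, 0, -0.79], [-2.73, 0, -0.99], [-3.29, 0, -1.2], [-3.76, 0, -1.37]]' --jaw '[0.8, 0.8, 0.8, 0.8, 0.8, 0.8, 0.8, 0.8]' --force 45

```text
clock: 4.83
tcp_pos: [509.6, 218.8, 113.9]
tool_rot: [[0.342, 0.073, 0.937], [-0.028, 0.997, -0.067], [-0.939, -0.003, 0.343]]
contact_force: [1.1, -0.2, 0.4]
width: 26.4
```

```bash
python3 - <<'E'
from h import *
s=st()
f=grab_frame("scene");cv2.imwrite(f"pics/scene5.png",f[...,::-1])
a=cv2.imread("pics/scene5.png")[150:260,330:440]
cv2.imwrite("pics/c6.png",cv2.resize(a,(500,500),interpolation=2))
E
```

```text
t 4.8333 tcp [509.6 218.8 113.9] q [ 18.9  11.4 -31.7  28.4  -7.9  21.7] w 26.4 F [ 1.1 -0.2  0.4]
[[ 0.342  0.073  0.937]
 [-0.028  0.997 -0.067]
 [-0.939 -0.003  0.343]]
```

View pics/c6.png

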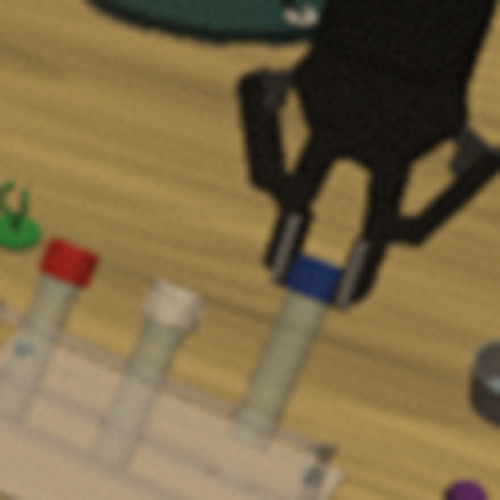

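It's coming out straight: the blue cap is at crop (315,278), the glass is parallel to the others, and the force is about 1 N. Another 80 mm along the axis.

send_rows --turn '[[0, 0, 0], [0, 0, 0], [0, 0, 0], [0, 0, 0], [0, 0, 0], [0, 0, 0], [0, 0, 0], [0, 0, 0]]' --slide '[[-0.75, 0, -0.27], [-1.69, 0, -0.61], [-2.73, 0, -0.99], [-3.76, 0, -1.37], [-4.8, 0, -1.74], [-5.83, 0, -2.12], [-6.77, 0, -2.46], [-7.52, 0, -2.73]]' --jaw '[0.8, 0.8, 0.8, 0.8, 0.8, 0.8, 0.8, 0.8]'

```text
clock: 5.55
tcp_pos: [458.1, 222.8, 175.6]
tool_rot: [[0.342, 0.073, 0.937], [-0.028, 0.997, -0.067], [-0.939, -0.003, 0.343]]
contact_force: [0.5, 0.3, -0.1]
width: 26.4
```

```bash
python3 - <<'E'
from h import *
s=st()
f=grab_frame("scene");cv2.imwrite(f"pics/scene6.png",f[...,::-1])
a=cv2.imread("pics/scene6.png")[130:260,310:440]
cv2.imwrite("pics/c7.png",cv2.resize(a,(500,500),interpolation=2))
E
```

```text
t 5.55 tcp [458.1 222.8 175.6] q [ 21.7   4.1 -29.7  38.1  -8.8  24.4] w 26.4 F [ 0.5  0.3 -0.1]
[[ 0.342  0.073  0.937]
 [-0.028  0.997 -0.067]
 [-0.939 -0.003  0.343]]
```

View pics/c7.png

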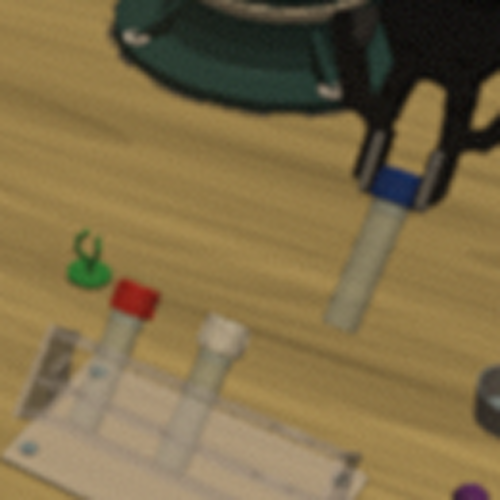

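The vial is fully clear of the rack (foot at crop (345,325)), hanging in line, and the red and white vials are untouched. I now lay it over about the cap while lifting slightly.

```bash
cat >> h.py <<'E'
D=8
PAD=np.array([557,-188,9.])
def final(h,az=-14,tilt=70):
    R=tool(tilt,az);return PAD+[0,0,h]+40*U(az,90)+D*R[:,0],R
E
python3 - <<'E'
from h import *
s=state();cap=s["tcp_pos"]-D*s["tool_rot"][:,0];print(cap)
for tilt,dz in((32.5,5),(45,10),(70,25)):
    R=tool(tilt,YAW);delta(cap+[0,0,dz]+D*R[:,0],R)
E
```

```text
[455.20069212 223.16523516 183.97181361]
turn [  0.33 -12.38   0.  ] slide cm [-0.49 -0.    0.34]
turn [  0.33 -24.88  -0.03] slide cm [-1.01 -0.    0.68]
turn [  0.32 -49.88  -0.1 ] slide cm [-2.63 -0.01  1.47]
```

send_rows --turn '[[0, -1.5, 0], [0, -4, 0], [0, -7, 0], [0, -10.5, 0], [0, -14, 0], [0, -18, 0], [0, -22, 0], [0.3, -25, 0]]' --slide '[[-0.06, 0, 0.04], [-0.16, 0, 0.1], [-0.28, 0, 0.19], [-0.42, 0, 0.29], [-0.57, 0, 0.38], [-0.73, 0, 0.49], [-0.89, 0, 0.6], [-1, 0, 0.68]]' --jaw '[0.8, 0.8, 0.8, 0.8, 0.8, 0.8, 0.8, 0.8]'

```text
clock: 6.27
tcp_pos: [461.1, 222.3, 186.4]
tool_rot: [[0.708, 0.077, 0.702], [-0.055, 0.997, -0.054], [-0.704, -0.0, 0.71]]
contact_force: [-0.1, -0.2, -0.7]
width: 26.0
```

```bash
python3 - <<'E'
from h import *
s=st()
cap=s["tcp_pos"]-D*s["tool_rot"][:,0];print(cap)
R=tool(70,YAW);delta(cap+[0,0,15]+D*R[:,0],R)
E
```

```text
t 6.2667 tcp [461.1 222.3 186.4] q [ 29.2  -2.7 -51.8   0.9 -23.2  25.1] w 26.0 F [-0.1 -0.2 -0.7]
[[ 0.708  0.077  0.702]
 [-0.055  0.997 -0.054]
 [-0.704 -0.     0.71 ]]
[455.47929896 222.72833448 192.0482398 ]
turn [ 3.000e-02 -2.476e+01 -1.000e-02] slide cm [-1.13 -0.    1.4 ]
```

q3 is heading for its limit at this short reach, so I finish the tilt while moving outward and towards the pad side.

```bash
python3 - <<'E'
from h import *
R=tool(70,-7);delta(np.array([505,130,207])+D*R[:,0],R)
E
```

```text
turn [  1.41 -24.75  -2.18] slide cm [ 2.89 -8.9   5.37]
```

send_rows --turn '[[0, -2, -0.2], [0.3, -5, -0.5], [0.5, -9, -0.8], [0.7, -13, -1.1], [0.9, -17, -1.5], [1.1, -20.5, -1.8], [1.3, -23.5, -2], [1.4, -24.8, -2.2]]' --slide '[[0.2, -0.5, 0.3], [0.5, -1.6, 0.9], [0.9, -3, 1.7], [1.4, -4.5, 2.6], [1.9, -6, 3.5], [2.4, -7.4, 4.4], [2.7, -8.4, 5.1], [2.9, -8.9, 5.4]]' --jaw '[0.8, 0.8, 0.8, 0.8, 0.8, 0.8, 0.8, 0.8]'

```text
clock: 6.93
tcp_pos: [537.5, 149.0, 241.1]
tool_rot: [[0.912, 0.143, 0.385], [-0.135, 0.99, -0.048], [-0.388, -0.008, 0.922]]
contact_force: [-0.4, -0.7, -1.3]
width: 26.6
```

```bash
python3 - <<'E'
from h import *
s=st()
p,R=final(200-9);print(p);delta(p,R)
f=grab_frame("scene");cv2.imwrite(f"pics/scene7.png",f[...,::-1])
E
```

```text
t 6.9333 tcp [537.5 149.  241.1] q [ 20.    2.2 -67.3 -44.  -26.   11.4] w 26.6 F [-0.4 -0.7 -1.3]
[[ 0.912  0.143  0.385]
 [-0.135  0.99  -0.048]
 [-0.388 -0.008  0.922]]
[ 525.48240882 -180.14178194  197.26383885]
turn [ 2.53 -2.79 -5.22] slide cm [  5.04 -32.71  -2.91]
```

View pics/scene7.png

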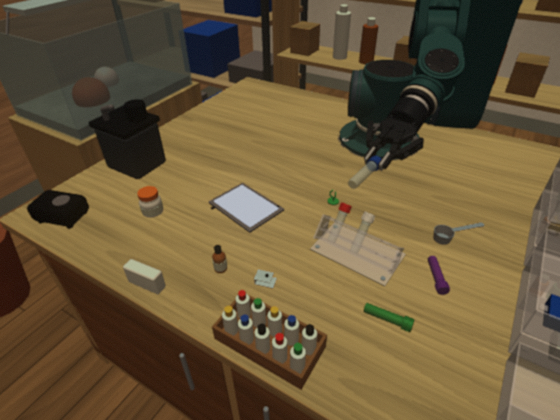

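q3 has reached its lower stop (−67.3°), so the pose stopped short: z is 241 and the tool is 23° below level. The vial is still gripped and clear, at px (370,170). I'll fit a kinematic model to the recorded poses to choose a reachable final pose.

```bash
cat > fk.py <<'E'
from h import *
from scipy.optimize import least_squares
data=[([-73.8127,15.0987,-2.8037,72.1565,0,81.1],[222.508,-475.229,230.827]),
([-49.2,-4.6,-21.3,64.2,-.4,55],[314,-243.1,261.7]),([-9.5,-6,-28.9,52.6,-5.1,43.8],[409.1,-11.8,230.5]),
([19.1,6.1,-22.6,43,-7.9,22.4],[499.9,217,204.1]),([17.9,11.8,-29.9,29.8,-7.6,21.8],[521.8,214.5,120]),
([17.6,15.6,-32.2,23.6,-7.5,20.5],[536.2,216.5,79.3]),([17.7,15.3,-32,24,-7.5,20.6],[535.7,216.9,83]),
([18.9,11.4,-31.7,28.4,-7.9,21.7],[509.6,218.8,113.9]),([21.7,4.1,-29.7,38.1,-8.8,24.4],[458.1,222.8,175.6]),
([29.2,-2.7,-51.8,.9,-23.2,25.1],[461.1,222.3,186.4]),([20,2.2,-67.3,-44,-26,11.4],[537.5,149,241.1])]
def fk(q,v,s5=1,s6=1):
    E=lambda ax,d:Ro.from_euler(ax,d,degrees=True).as_matrix()
    a0,h,ax,az,bx,bz,w1,w2=v
    R1=E('z',q[0]);A=E('y',q[1]);B=E('y',q[1]-q[2]);C=E('y',q[1]-q[2]+q[3])
    T=C@E('z',s5*q[4])
    p=R1@(np.array([a0,0,h])+A@[ax,0,az]+B@[bx,0,bz]+C@[w1,0,0]+T@[w2,0,0])
    return p,R1@T@E('x',s6*q[5])
def fit(s5):
    # weak priors keep poorly seen directions sane
    pr=np.array([0,300,0,300,300,0,80,180.])
    f=lambda v:np.r_[np.concatenate([fk(q,v,s5)[0]-p for q,p in data]),(v-pr)*3e-3]
    return least_squares(f,pr)
if __name__=="__main__":
    for s5 in(1,-1):
        r=fit(s5);print(s5,r.x.round(1),np.abs(r.fun[:-8]).max().round(2))
        print(fk(data[-1][0],r.x,s5,1)[1].round(3))
E
python3 fk.py
```

```text
1 [ -4.8 149.7  20.4 606.3 366.4  23.8 429.  -16. ] 75.2
[[ 0.912  0.143  0.384]
 [-0.134  0.99  -0.049]
 [-0.387 -0.007  0.922]]
-1 [ -4.2 150.9  17.9 603.2 366.9  27.1 393.8  20.6] 75.54
[[ 0.612 -0.586  0.531]
 [ 0.689  0.724  0.004]
 [-0.387  0.363  0.847]]
```

```bash
sed -i 's/a0,h,ax,az,bx,bz,w1,w2=v/a0,h,ax,az,bx,bz,w1,w2,dy=v/; s/np.array(\[a0,0,h\])/np.array([a0,dy,h])/; s/80,180\.\])/80,180.,80])/; s/-8\]/-9]/' fk.py; python3 fk.py
cat >> fk.py <<'E'
    v=fit(1).x
    lo=np.array([-151,-50,-64,-120,-77,-180]);hi=np.array([151,97,78,120,73,180])
    def ik(p,R,q0):
        f=lambda q:np.r_[fk(q,v)[0]-p,150*(fk(q,v)[1]-R).ravel()]
        b=None
        for k in range(6):
            s=np.clip(np.array(q0)+np.random.default_rng(k).normal(0,15*(k>0),6),lo+1,hi-1)
            r=least_squares(f,s,bounds=(lo,hi))
            if b is None or r.cost<b.cost:b=r
        return b.x,np.sqrt(2*b.cost)
    q0=[-28,30,-55,-60,0,0]
    for h in(100,150,190):
      for az in(-5,-14,-25,-35):
        for tilt in(40,55,70): 
            p,R=final(h,az,tilt);q,e=ik(p,R,q0);print(h,az,tilt,q.round(1),e.round(1))
E
python3 fk.py
```

```text
1 [ 0.000e+00  1.600e+02 -2.000e-01  5.810e+02  3.701e+02  5.040e+01
  1.398e+02  2.846e+02  8.110e+01] 0.67
[[ 0.912  0.143  0.384]
 [-0.134  0.99  -0.049]
 [-0.387 -0.007  0.922]]
-1 [  -9.   140.8   38.1  628.   363.3    1.   676.6 -273.4   79.3] 18.34
[[ 0.612 -0.586  0.531]
 [ 0.689  0.724  0.004]
 [-0.387  0.363  0.847]]
1 [ 0.000e+00  1.600e+02 -2.000e-01  5.810e+02  3.701e+02  5.040e+01
  1.398e+02  2.846e+02  8.110e+01] 0.67
[[ 0.912  0.143  0.384]
 [-0.134  0.99  -0.049]
 [-0.387 -0.007  0.922]]
-1 [  -9.   140.8   38.1  628.   363.3    1.   676.6 -273.4   79.3] 18.34
[[ 0.612 -0.586  0.531]
 [ 0.689  0.724  0.004]
 [-0.387  0.363  0.847]]
100 -5 40 [-38.8   6.9 -54.6  -6.4  20.9 -27.1] 0.0
100 -5 55 [-43.6   9.9 -64.  -26.9  30.9 -27.3] 18.2
100 -5 70 [-50.1  13.8 -64.  -30.3  44.6 -32.8] 60.2
100 -14 40 [-34.    6.2 -56.8 -11.3  12.7 -15.6] 0.0
100 -14 55 [-36.7   8.  -64.  -27.7  18.3 -15.7] 27.6
100 -14 70 [-40.8   9.1 -64.  -30.7  26.5 -18.7] 74.5
100 -25 40 [-27.5   6.4 -57.3 -13.7   1.6  -1.9] 0.0
100 -25 55 [-26.8   8.1 -64.  -29.9   0.7  -1.2] 29.8
100 -25 70 [-24.
[... 774 characters left out ...]
 9.5] 7.5
150 -35 70 [-14.2   7.4 -64.  -36.8 -22.5  12.2] 53.0
190 -5 40 [-38.8  -1.4 -44.3  12.1  20.9 -27.1] 0.0
190 -5 55 [-43.5  -1.4 -60.1 -16.9  30.7 -24.5] 0.0
190 -5 70 [-48.4   1.8 -64.  -28.   41.1 -25.2] 34.4
190 -14 40 [-34.   -2.6 -46.4   7.9  12.7 -15.6] 0.0
190 -14 55 [-37.   -2.3 -63.1 -23.5  18.7 -13.7] 0.0
190 -14 70 [-39.9  -1.5 -64.  -28.4  24.5 -14.4] 45.2
190 -25 40 [-27.5  -2.6 -46.9   5.7   1.6  -1.9] 0.0
190 -25 55 [-27.9  -1.9 -63.8 -26.9   2.4  -1.7] 0.0
190 -25 70 [-26.5  -1.4 -64.  -31.1   0.2  -0.7] 47.9
190 -35 40 [-21.7  -1.4 -45.5   6.6  -8.5  10.3] 0.0
190 -35 55 [-19.7  -0.3 -61.8 -25.5 -12.5   8.9] 0.0
190 -35 70 [-15.5   2.7 -64.  -35.5 -20.3  10.3] 40.3
```

The model fits to 0.7 mm and gives the tool orientation exactly. A radial level pose isn't reachable over the pad, so I scan the vial's heading, and its roll about its own axis.

```bash
python3 - <<'E'
s=open('fk.py').read()
i=s.index("    q0=[-28");s=s[:i]
s=s.replace('if __name__=="__main__":\n    for s5 in(1,-1):\n        r=fit(s5);print(s5,r.x.round(1),np.abs(r.fun[:-9]).max().round(2))\n        print(fk(data[-1][0],r.x,s5,1)[1].round(3))\n    v=','if 1:\n    v=')
s+='''
def levelpose(h,az,roll):
    """vial level, foot toward az, rolled about its own axis; returns tcp,R"""
    u=U(az,90);R=Ro.from_rotvec(u*roll,degrees=True).as_matrix()@tool(70,az)
    return PAD+[0,0,h]+40*u+D*R[:,0],R
'''
open('fk.py','w').write(s)
E
cat > scan.py <<'E'
from fk import *
for az in range(-180,180,15):
    for roll in(-90,-45,0,45,90):
        p,R=levelpose(100,az,roll);q,e=ik(p,R,[-18,20,-30,-20,0,0])
        if e<1:print(az,roll,q.round(1),e.round(1))
E
python3 scan.py
```

```text
-120 0 [ -0.8  57.9  20.9 106.4 -55.1 148.6] 0.0
-105 -45 [  3.8  41.  -17.5  48.5 -75.4 154.3] 0.0
-105 0 [  1.9  48.3   1.7  82.  -64.1 131.5] 0.0
-105 45 [  0.3  61.3  21.  113.  -57.4 110.2] 0.0
-90 -45 [  3.6  32.9 -49.9 -29.8 -72.4  98.4] 0.0
-90 0 [  3.2  36.3 -21.6  40.7 -69.8  99.2] 0.0
-90 45 [  2.8  52.2   2.2  90.  -67.9  95.3] 0.0
-75 0 [  2.5  28.3 -48.1 -17.2 -66.5  57. ] 0.0
-75 45 [  4.   38.7 -22.9  41.8 -75.6  57. ] 0.0
-60 45 [  3.   32.7 -55.2 -39.1 -71.2   0.5] 0.0
30 -90 [-59.2  61.   -9.9 109.1  70.8 -90. ] 0.0
30 -45 [-59.2  42.8 -20.6  69.9  70.6 -88.2] 0.0
30 0 [-59.   27.4 -43.4  16.6  70.  -87.2] 0.0
45 -90 [-56.1  65.1   5.3 120.   59.  -89.9] 0.4
45 -45 [ -56.6   51.9   -3.    95.5   60.7 -106.9] 0.0
45 0 [ -58.1   38.6  -20.5   62.7   66.3 -124.2] 0.0
60 -45 [ -52.9   59.1   13.5  112.1   50.5 -115.7] 0.0
60 0 [ -55.4   48.1   -2.5   89.1   58.1 -144.3] 0.0
75 0 [ -51.8   56.    14.3  107.    48.8 -155.4] 0.0
```

A heading of about −104° works, with good joint margins; that's the vial along the pad's long side with the foot toward −y. I now plan the sweep at height and check its joints.

```bash
cat > path.py <<'E'
from fk import *
s=state();q=s["joints"].copy();R0=s["tool_rot"];cap0=s["tcp_pos"]-D*R0[:,0]
lo[2]=-67.3
def run(N,capf,w=lambda k:k):
    global q
    for k in np.linspace(0,1,N+1):
        az=-8.4+(-104+8.4)*k;R=tool(67+3*k,az);c=cap0+(np.array(capf)-cap0)*w(k)
        f=lambda x:np.r_[fk(x,v)[0]-(c+D*R[:,0]),150*(fk(x,v)[1]-R).ravel()]
        r=least_squares(f,np.clip(q,lo+.01,hi-.01),bounds=(lo,hi));q=r.x
        R1=Ro.from_euler('z',q[0],degrees=True).as_matrix();C=Ro.from_euler('y',q[1]-q[2]+q[3],degrees=True).as_matrix()
        T=fk(q,v)[1][:,0];p=fk(q,v)[0];w5=p-v[7]*T;w4=w5-R1@C@[v[6],0,0]
        print(round(k,2),az,c.round(0),q.round(1),np.sqrt(2*r.cost).round(1),"w5",w5.round(0),"w4",w4.round(0))
run(12,[567,-149,200])
E
python3 path.py
```

```text
0.0 -8.4 [531. 150. 244.] [ 19.9   2.  -67.  -43.3 -25.9  11.9] 0.1 w5 [279. 187. 352.] w4 [160. 144. 413.]
0.08 -16.366666666666667 [534. 125. 240.] [ 20.9   3.6 -65.3 -41.2 -33.9  16.4] 0.0 w5 [289. 197. 347.] w4 [173. 153. 413.]
0.17 -24.333333333333332 [537. 100. 237.] [ 21.3   5.2 -62.9 -37.5 -41.3  21.4] 0.0 w5 [304. 205. 343.] w4 [192. 162. 414.]
0.25 -32.3 [540.  75. 233.] [ 21.2   6.9 -59.7 -32.2 -48.   27.1] 0.0 w5 [323. 212. 338.] w4 [216. 170. 417.]
0.33 -40.266666666666666 [543.  50. 229.] [ 20.5   8.7 -55.8 -24.9 -54.   33.8] 0.0 w5 [347. 216. 333.] w4 [246. 178. 422.]
0.42 -48.23333333333333 [546.  25. 226.] [ 19.3  10.8 -50.9 -15.4 -59.1  41.9] 0.0 w5 [375. 217. 328.] w4 [283. 185. 429.]
0.5 -56.199999999999996 [549.   0. 222.] [ 17.7  13.3 -44.9  -3.4 -63.4  51.7] 0.0 w5 [406. 214. 323.] w4 [329. 190. 438.]
0.58 -64.16666666666666 [552. -24. 218.] [ 15.7  16.5 -37.8  11.3 -66.6  63.7] 0.0 w5 [439. 208. 319.] w4 [384. 192. 446.]
0.67 -72.13333333333333 [555. -49. 215.] [ 13.4  20.7 -29.6  28.1 -68.5  77.6] 0.0 w5 [476. 196. 314.] w4 [448. 190. 451.]
0.75 -80.1 [558. -74. 211.] [ 10.8  25.8 -20.8  45.8 -69.2  92.6] 0.0 w5 [513. 181. 309.] w4 [519. 182. 449.]
0.83 -88.06666666666666 [561. -99. 207.] [  8.   31.5 -11.8  62.6 -68.6 107. ] 0.0 w5 [552. 160. 304.] w4 [590. 165. 439.]
0.92 -96.03333333333333 [ 564. -124.  204.] [  5.1  37.1  -3.1  77.4 -67.  119.6] 0.0 w5 [591. 134. 299.] w4 [656. 140. 423.]
1.0 -104.0 [ 567. -149.  200.] [  2.   42.4   5.3  90.1 -64.6 130. ] 0.0 w5 [630. 103. 295.] w4 [714. 106. 406.]
```

```bash
cat > nxt.py <<'E'
import sys
from h import *
st()
k=float(sys.argv[1]);cap0=np.array([531,150,244.]);capf=np.array([567,-149,200.])
R=tool(67+3*k,-8.4-95.6*k);delta(cap0+(capf-cap0)*k+D*R[:,0],R)
E
python3 nxt.py 0.25
```

```text
t 6.9833 tcp [537.8 148.9 241. ] q [ 20.    2.3 -67.3 -44.  -26.   11.4] w 26.3 F [0.1 0.4 0.6]
[[ 0.912  0.143  0.385]
 [-0.135  0.99  -0.048]
 [-0.388 -0.008  0.922]]
turn [  9.62  -0.45 -22.05] slide cm [ 2.25 -7.55 -0.32]
```

send_rows --turn '[[0.5, 0, -1], [1.5, -0.1, -3.5], [2.8, -0.1, -6.5], [4.2, -0.2, -9.6], [5.6, -0.3, -12.8], [7, -0.3, -16], [8.4, -0.4, -19.2], [9.6, -0.5, -22]]' --slide '[[0.1, -0.3, 0], [0.35, -1.2, 0], [0.66, -2.2, -0.1], [1, -3.3, -0.1], [1.3, -4.4, -0.2], [1.6, -5.5, -0.2], [1.95, -6.6, -0.3], [2.25, -7.55, -0.3]]' --jaw '[0.8, 0.8, 0.8, 0.8, 0.8, 0.8, 0.8, 0.8]'

```text
clock: 7.65
tcp_pos: [544.1, 71.6, 228.5]
tool_rot: [[0.781, 0.535, 0.323], [-0.495, 0.845, -0.202], [-0.381, -0.002, 0.925]]
contact_force: [-0.4, -0.6, -0.6]
width: 26.4
```

```bash
python3 nxt.py 0.5
```

```text
t 7.65 tcp [544.1  71.6 228.5] q [ 21.4   7.  -59.8 -31.9 -48.2  27.3] w 26.4 F [-0.4 -0.6 -0.6]
[[ 0.781  0.535  0.323]
 [-0.495  0.845 -0.202]
 [-0.381 -0.002  0.925]]
turn [  9.05  -0.84 -22.1 ] slide cm [ 4.89 -6.04  0.98]
```

The move went as predicted. On to the next quarter.

send_rows --turn '[[1.1, -0.1, -2.8], [2.3, -0.2, -5.5], [3.4, -0.3, -8.3], [4.5, -0.4, -11], [5.7, -0.5, -13.8], [6.8, -0.6, -16.6], [7.9, -0.7, -19.3], [9, -0.8, -22.1]]' --slide '[[0.6, -0.75, 0.1], [1.2, -1.5, 0.25], [1.8, -2.25, 0.4], [2.4, -3, 0.5], [3, -3.8, 0.6], [3.7, -4.5, 0.75], [4.3, -5.3, 0.9], [4.9, -6, 1]]' --jaw '[0.8, 0.8, 0.8, 0.8, 0.8, 0.8, 0.8, 0.8]'

```text
clock: 8.32
tcp_pos: [553.7, -5.2, 219.7]
tool_rot: [[0.518, 0.83, 0.205], [-0.773, 0.557, -0.304], [-0.366, -0.001, 0.93]]
contact_force: [-0.6, -0.9, -0.1]
width: 26.0
```

```bash
python3 nxt.py 0.75
```

```text
t 8.3167 tcp [553.7  -5.2 219.7] q [ 17.8  13.3 -44.8  -3.2 -63.4  51.8] w 26.0 F [-0.6 -0.9 -0.1]
[[ 0.518  0.83   0.205]
 [-0.773  0.557 -0.304]
 [-0.366 -0.001  0.93 ]]
turn [  8.69  -0.73 -22.34] slide cm [ 6.61 -3.8   1.36]
```

send_rows --turn '[[1.1, -0.1, -2.8], [2.2, -0.2, -5.6], [3.3, -0.3, -8.4], [4.3, -0.4, -11.2], [5.4, -0.5, -14], [6.5, -0.5, -16.8], [7.6, -0.6, -19.5], [8.7, -0.7, -22.3]]' --slide '[[0.8, -0.5, 0.2], [1.65, -0.95, 0.35], [2.5, -1.4, 0.5], [3.3, -1.9, 0.7], [4.1, -2.4, 0.85], [5, -2.85, 1], [5.8, -3.3, 1.2], [6.6, -3.8, 1.4]]' --jaw '[0.8, 0.8, 0.8, 0.8, 0.8, 0.8, 0.8, 0.8]'

```text
clock: 8.98
tcp_pos: [559.8, -81.4, 208.9]
tool_rot: [[0.162, 0.985, 0.061], [-0.921, 0.173, -0.349], [-0.355, 0.001, 0.935]]
contact_force: [-0.1, 0.4, -1.2]
width: 26.1
```

```bash
python3 nxt.py 1
```

```text
t 8.9833 tcp [559.8 -81.4 208.9] q [ 10.9  25.8 -20.7  45.8 -69.2  92.6] w 26.1 F [-0.1  0.4 -1.2]
[[ 0.162  0.985  0.061]
 [-0.921  0.173 -0.349]
 [-0.355  0.001  0.935]]
turn [  8.32  -0.76 -22.48] slide cm [ 7.4  -0.76  1.56]
```

send_rows --turn '[[1.2, -0.1, -3.2], [2.3, -0.2, -6.2], [3.4, -0.3, -9.2], [4.5, -0.4, -12.2], [5.6, -0.5, -15.2], [6.7, -0.6, -18], [7.6, -0.7, -20.6], [8.3, -0.8, -22.5]]' --slide '[[1, -0.1, 0.2], [2, -0.2, 0.4], [3, -0.3, 0.6], [4, -0.4, 0.85], [5, -0.5, 1.05], [5.9, -0.6, 1.25], [6.8, -0.7, 1.4], [7.4, -0.8, 1.6]]' --jaw '[0.8, 0.8, 0.8, 0.8, 0.8, 0.8, 0.8, 0.8]'

```text
clock: 9.65
tcp_pos: [565.4, -156.8, 197.0]
tool_rot: [[-0.228, 0.97, -0.081], [-0.912, -0.243, -0.331], [-0.341, -0.001, 0.94]]
contact_force: [-0.8, -0.4, -1.2]
width: 26.0
```

```bash
python3 - <<'E'
from h import *
s=st()
for n in("scene","top"):
    f=grab_frame(n);cv2.imwrite(f"pics/{n}8.png",f[...,::-1])
a=cv2.imread("pics/scene8.png")[90:250,190:350];b=cv2.imread("pics/top8.png")[140:300,250:410]
cv2.imwrite("pics/c8.png",np.hstack([cv2.resize(a,(395,395),interpolation=2),cv2.resize(b,(395,395),interpolation=2)]))
R=tool(70,-104);u=U(-104,90);delta(PAD+[0,0,100]+40*u+D*R[:,0],R)
E
```

```text
t 9.65 tcp [ 565.4 -156.8  197. ] q [  2.   42.5   5.3  90.2 -64.6 130.1] w 26.0 F [-0.8 -0.4 -1.2]
[[-0.228  0.97  -0.081]
 [-0.912 -0.243 -0.331]
 [-0.341 -0.001  0.94 ]]
turn [0.09 0.05 0.03] slide cm [ 3.04 -0.07 -8.5 ]
```

View pics/c8.png

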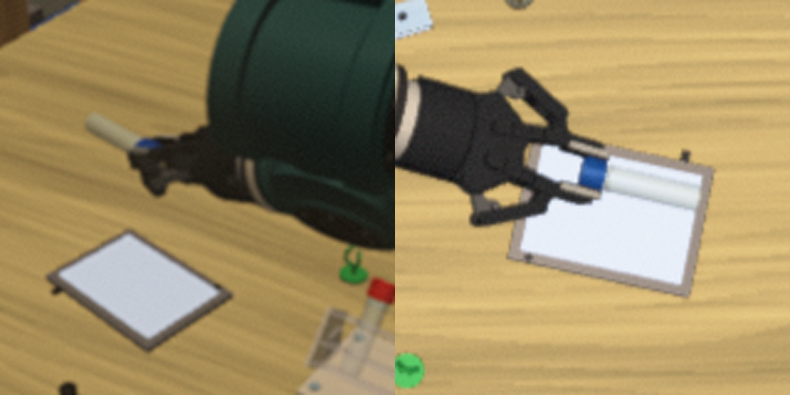

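View pics/scene8.png

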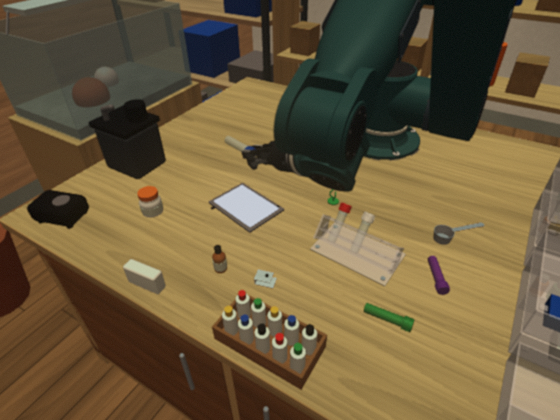

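The vial is level (right crop: cap (592,172), glass out to (700,195)) with only the cap in the fingers, above the pad. Before lowering I check the wrist housing's clearance over the rack in the top view.

View pics/top8.png

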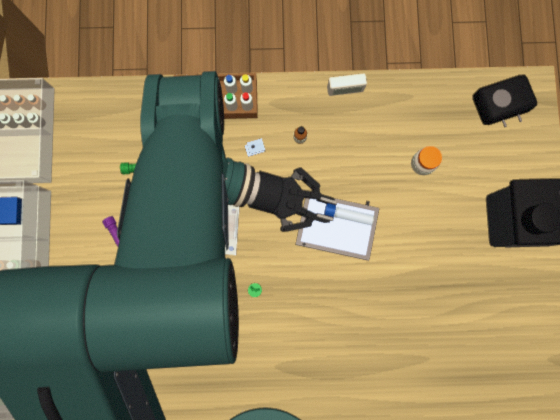

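```bash
python3 - <<'E'
from h import *
# silhouettes: housing point candidates
for X in([630,103,295],[714,106,406],[565,-149,200],[630,103,206]):
    print(X,proj("scene",np.array(X,float)).round(0),proj("top",np.array(X,float)).round(0))
E
```

```text
[630, 103, 295] [336. 158.] [196. 174.]
[714, 106, 406] [321. 124.] [184. 111.]
[565, -149, 200] [250. 151.] [328. 212.]
[630, 103, 206] [333. 194.] [203. 183.]
```

The housing's lower edge works out about 70 mm below the wrist centre, so it ends at about z 137 after lowering, well over the 107 mm caps. I lower straight down.

send_rows --turn '[[0, 0, 0], [0, 0, 0], [0, 0, 0], [0, 0, 0], [0, 0, 0], [0, 0, 0], [0, 0, 0], [0, 0, 0]]' --slide '[[0.2, 0, -0.6], [0.5, 0, -1.6], [0.95, 0, -2.8], [1.4, 0, -4.1], [1.9, -0.05, -5.4], [2.4, -0.07, -6.7], [2.8, -0.07, -7.8], [3.04, -0.07, -8.5]]' --jaw '[0.8, 0.8, 0.8, 0.8, 0.8, 0.8, 0.8, 0.8]'

```text
clock: 10.42
tcp_pos: [564.2, -155.3, 105.4]
tool_rot: [[-0.225, 0.971, -0.08], [-0.912, -0.239, -0.333], [-0.342, -0.002, 0.94]]
contact_force: [0.4, 0.5, -0.8]
width: 26.3
```

send_rows --turn '[[0, 0, 0], [0, 0, 0]]' --slide '[[0, 0, 0], [0, 0, 0]]' --jaw '[0.8, 0.8]'

```text
clock: 10.58
tcp_pos: [564.7, -155.6, 106.8]
tool_rot: [[-0.226, 0.971, -0.081], [-0.912, -0.24, -0.332], [-0.342, -0.001, 0.94]]
contact_force: [1.2, -0.0, 0.3]
width: 26.0
```

```bash
python3 - <<'E'
from h import *
s=st()
for n in("scene","top"):
    f=grab_frame(n);cv2.imwrite(f"pics/{n}9.png",f[...,::-1])
cap=s["tcp_pos"]-D*s["tool_rot"][:,0];t=np.radians(20);R=s["tool_rot"]
u=-np.cos(t)*R[:,0]-np.sin(t)*R[:,2]; u2=-np.cos(t)*R[:,0]+np.sin(t)*R[:,2];print("u",u.round(3),u2.round(3),"cap",cap)
for n in("scene","top"):
    for nm,X in(("cap",cap),("cbot",cap-10*U(-104,90)),("mid",cap-40*U(-104,90)),("foot",cap-90*U(-104,90))):print(n,nm,proj(n,X).round(1))
a=cv2.imread("pics/scene9.png")[140:220,200:280];b=cv2.imread("pics/top9.png")[180:260,300:380]
cv2.imwrite("pics/c9.png",np.hstack([cv2.resize(a,(400,400),interpolation=2),cv2.resize(b,(400,400),interpolation=2)]))
E
```

```text
t 10.5833 tcp [ 564.7 -155.6  106.8] q [  2.1  47.5   0.2  79.9 -64.6 130. ] w 26.0 F [ 1.2 -0.   0.3]
[[-0.226  0.971 -0.081]
 [-0.912 -0.24  -0.332]
 [-0.342 -0.001  0.94 ]]
u [0.24  0.971 0.   ] [0.184 0.743 0.643] cap [ 566.49901869 -148.32392037  109.54611561]
scene cap [252.3 181. ]
scene cbot [249.8 179.5]
scene mid [242.3 174.9]
scene foot [230.4 167.5]
top cap [324. 217.]
top cbot [328.4 217.9]
top mid [341.7 220.9]
top foot [364.  225.8]
```

View pics/c9.png

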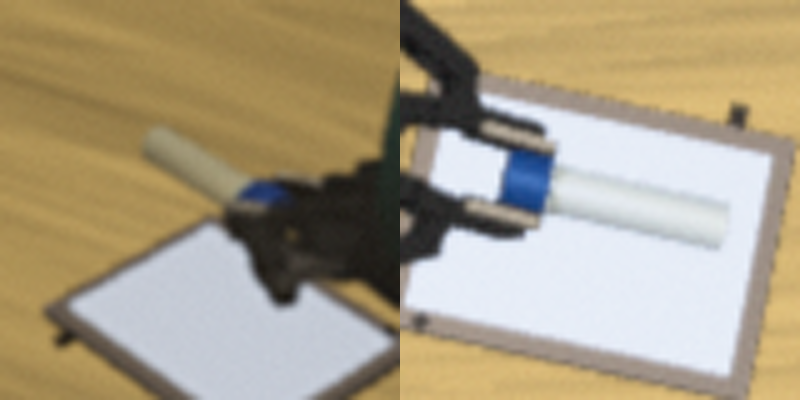

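View pics/scene9.png

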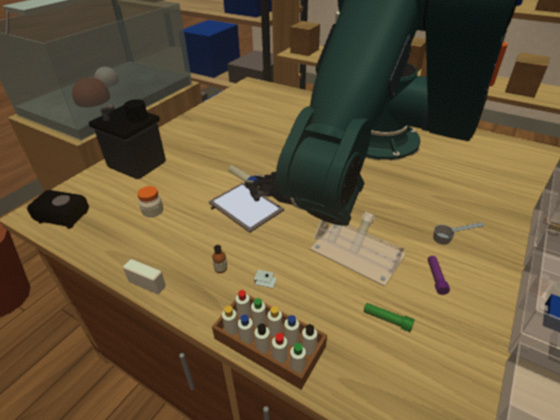

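The vial shows close to where predicted: foot seen at top (365,225) vs (364,226) computed, and scene (231,169) vs (230,168). I check its levelness more carefully by fitting the glass axis in both views.

```bash
python3 - <<'E'
from h import *
a=cv2.imread("pics/scene9.png")[155:200,222:272];b=cv2.imread("pics/top9.png")[205:240,315:375]
A=cv2.resize(a,None,fx=8,fy=8,interpolation=2);B=cv2.resize(b,None,fx=6.6,fy=8,interpolation=2)
h=max(A.shape[0],B.shape[0]);o=np.zeros((h,A.shape[1]+B.shape[1],3),np.uint8);o[:A.shape[0],:A.shape[1]]=A;o[:B.shape[0],A.shape[1]:]=B
o=cv2.convertScaleAbs(o,alpha=1.3);cv2.imwrite("pics/c10.png",o)
# simulated vial silhouettes for pitch values
s=state();cap=s["tcp_pos"]-D*s["tool_rot"][:,0]
f0=cv2.imread("pics/scene0.png").astype(int);f9=cv2.imread("pics/scene9.png").astype(int)
d=np.abs(f9-f0).sum(2)[155:185,225:252];m=(d>30).astype(np.uint8)
print("\n".join("".join(".#"[v] for v in r) for r in m))
E
```

```text
#####################.#####
###############.###########
###########################
########.##########.#######
###########################
########.###########.######
#######################.###
######################.####
#########.#########.#######
.##########################
#################.#########
########################.##
###########################
#.#############.#####.#####
##..##############.#######.
#.#.###################.###
###.#######################
###..####################.#
####...################.###
######...#################.
########..################.
#########...###############
###.#######..##############
############...############
##############..###########
################..#########
##################.########
##################.########
##################.########
##################.########
```

View pics/c10.png

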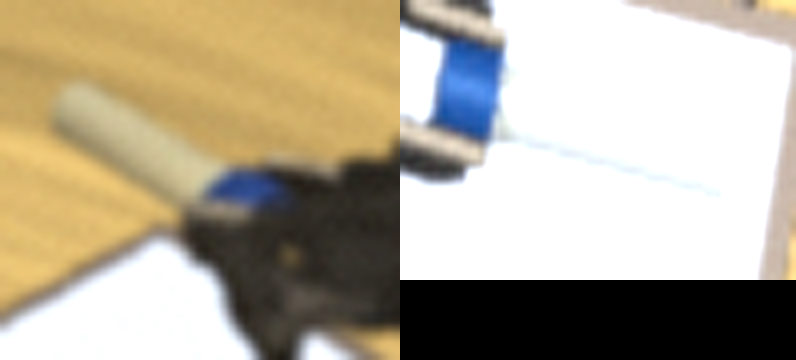

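```bash
python3 - <<'E'
from h import *
s=state();cap=s["tcp_pos"]-D*s["tool_rot"][:,0]
def edges(n,pitch,off=(0,0,0)):
    u=U(-104,90-pitch) # cap up by pitch
    k,Rc,t=K(n);c=cap+off;cam=-Rc.T@t
    w=np.cross(u,cam-c);w/=np.linalg.norm(w)
    o=[]
    for sgn in(1,-1):
        p=np.array([proj(n,c-d*u+sgn*11*w) for d in(25,85)]);o.append(p)
    return o
for n,x0,y0,fx,fy,ox in(("scene",222,155,8,8,0),("top",300,180,5,5,400)):
    for pt in(-4,0,4):
        print(n,pt,[((e-[x0,y0]+.5)*[fx,fy]+[ox,0]).round(0).tolist() for e in edges(n,pt)])
E
```

```text
scene -4 [[[176.0, 203.0], [60.0, 121.0]], [[214.0, 148.0], [97.0, 68.0]]]
scene 0 [[[178.0, 209.0], [63.0, 137.0]], [[213.0, 152.0], [97.0, 81.0]]]
scene 4 [[[180.0, 214.0], [67.0, 152.0]], [[212.0, 155.0], [97.0, 95.0]]]
top -4 [[[584.0, 174.0], [719.0, 202.0]], [[573.0, 223.0], [708.0, 251.0]]]
top 0 [[[584.0, 174.0], [717.0, 204.0]], [[573.0, 223.0], [706.0, 253.0]]]
top 4 [[[583.0, 175.0], [715.0, 205.0]], [[572.0, 224.0], [704.0, 254.0]]]
```

The observed glass axis has a slope of 0.61 against 0.62 for a level vial, so it's level within about 1°. Its middle is about 100 mm above the pad and about 2 mm from the pad's centre. I let it settle briefly and check again before handing in.

send_rows --turn '[[0, 0, 0], [0, 0, 0], [0, 0, 0], [0, 0, 0], [0, 0, 0], [0, 0, 0]]' --slide '[[0, 0, 0], [0, 0, 0], [0, 0, 0], [0, 0, 0], [0, 0, 0], [0, 0, 0]]' --jaw '[0.8, 0.8, 0.8, 0.8, 0.8, 0.8]'

```text
clock: 11.18
tcp_pos: [564.7, -155.9, 106.8]
tool_rot: [[-0.226, 0.971, -0.082], [-0.912, -0.241, -0.332], [-0.342, -0.001, 0.94]]
contact_force: [0.6, -0.6, -1.3]
width: 26.3
```

```bash
python3 - <<'E'
from h import *
s=st();print(s["qvel"].round(2))
f=grab_frame("top")[...,::-1];g=grab_frame("scene")[...,::-1]
cv2.imwrite("pics/c11.png",np.hstack([cv2.resize(g[140:240,200:420],(484,220),interpolation=2),cv2.resize(f[180:260,300:380],(220,220),interpolation=2)]))
E
```

```text
t 11.1833 tcp [ 564.7 -155.9  106.8] q [  2.1  47.5   0.2  79.9 -64.5 130. ] w 26.3 F [ 0.6 -0.6 -1.3]
[[-0.226  0.971 -0.082]
 [-0.912 -0.241 -0.332]
 [-0.342 -0.001  0.94 ]]
[ 0.06  0.05 -0.05 -0.07 -0.03  0.03]
```

View pics/c11.png

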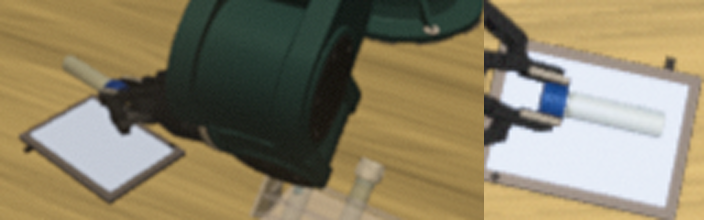

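The vial is still and level, with the fingers on the cap only. Handing in.

```bash
python3 -c "
from plant import *
print(job_done())"
```

```text
the job is handed in; nothing more can be done
None
```

The blue-capped vial is out of the rack and held level by its cap over the light pad. I handed the job in at about 11.3 s. I gripped the cap in the left hole and drew it 120 mm straight along its axis. Laying it over finished while I was moving it towards the pad, and I then swung it round and lowered it.

**Last checks**
- **Position:** the vial's middle is about 100 mm above the pad face and about 2 mm from the pad's centre.
- **Level:** the glass slope in the scene view was 0.61, against 0.62 computed for a level vial, so it is level within about 1°.
- **Grip:** the fingers are on the cap only, at 26 mm opening. The arm was at rest with about 1 N on the wrist.

**What did not go as planned**
- **Joint limit:** while laying the vial over, joint 3 reached its lower stop (−67.3° of −67.44°). A level pose pointing straight out from the robot was also out of reach over the pad. I held the vial along the pad's long side instead.
- **Pad centre:** the two cameras put it about 6 mm apart. I leaned on the top view, where the pad shows more clearly.
- **Red vial:** in the final pose the arm hides it, so I could not see it again. The wrist clears its cap by an estimated 30 mm or more, and no contact force showed. The white vial looked undisturbed.

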